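Snap the lid of the food tub shut all round

ROBOT

A 6-joint arm with a two-finger parallel gripper is mounted at the origin on the work surface. World frame = base frame: x ahead of the robot, y to its left, z up, the work surface at z = 0. Lengths are in m, angles in degrees, forces in N, time in s.
With the tool pointing down it reaches from about 0.35 to 0.925 m from the base axis. Payload 6.4 kg.
Tool frame: the origin (TCP) lies between the finger pads; the fingertips stand 8 mm ahead of it and the grasp point (between the pads) lies 11 mm behind it; x points along the fingers, z is the direction in which the jaws open and shut, and the axes are right-handed (so a half turn about x gives the same grasp; the last joint's range is limited). The gripper opens to 94 mm and grips with 3 to 60 N. Pads are 16 mm wide; open, the fingers measure 119 mm over their backs; the gripper's body (75 mm by 177 mm) begins 78 mm behind the grasp point.
Start: joints at [-84.861, 14.043, 89.255, -0, 76.702, -9.975], TCP at [0.169, -0.628, 0.213] pointing down, gripper open.
Joint ranges: [-179.41, 179.41], [-58.25, 129.5], [7.25, 145.43], [-54.29, 234.29], [11.92, 165.04], [-157.13, 157.13]. Speed limits (degrees/s): [147.25, 147.25, 180, 180, 180, 180].

INTERFACE

Orientations are given as a 3x3 rotation matrix whose columns are the frame's x, y, z axes.
In Python, from plant import r gives the robot as it stands.
- The arm moves only by the tool jog_arm, never from a script. Its argument "steps" is a list that holds one entry, the list of rows, each a list of 7 numbers: the finger opening in cm, from 0 to 9.4, then the shift along the tool's x, y, z in cm, then the turn, a rotation vector about the tool's x, y, z in degrees. In form: [[[claw, x, y, z, rx, ry, rz], ...]]. A call has exactly 5 rows; each row shifts and turns the commanded pose from where the row before left it, along the tool's axes as they then stand; what a row does not reach is not made up. A row lasts 1/12 s, in which the tool goes at most 41.7 mm and 7.16 degrees, less where a joint would pass 70% of its speed; a pose out of reach is approached as far as the arm can. A call with a gripper value outside its range is refused whole. The fingers move at their own pace and stop on an object; the grip force is fixed at half the most. Time passes only in rows, so rows that do not move let the fingers close, or fill a call up. It gives the time, the measured TCP pose, the force and the opening at its end, in the units of the state.
- r.get_state(): the state, without advancing time (a new reading comes with each control period).
- r.capture(name): name is "side" or "top"; returns a dict with "color" (480x640x3 uint8, blue, green, red), "intrinsics" (3x3 intrinsics, pixels), "eye" and "orientation" of the camera in the world. Camera axes: x right, y up, looking along -z (the intrinsics and any distortion apply to the point x, -y, -z); pixel columns grow to the right and rows downward; lengths in m; the calibration is good to about 2 mm. A picture is of the moment at which its call begins. There is no depth.
- r.hand_in(): hands the job in, once; it reports no verdict.
The state is a dict: "t": time; "joints": joint angles; "qvel": joint speeds; "joint_efforts": joint torques, N m; "eef_pos": TCP position; "eef_rot": TCP orientation; "ft_force": force on the tool from outside, world axes, zero at the start; "ft_torque": the same for the moment, N m; "finger_gap": finger opening in m.
Only numpy, scipy, OpenCV 4.12 (cv2) and the standard library are available. Lean on these libraries where they do the work, as an engineer would, in place of code of your own. Each camera call takes 0.05 s, during which the arm holds its last target.

TASK

The lid on the rectangular food tub has only been laid on. Press its rim down one side after another, all the way round, until all four sides have clicked fully shut. Do not lift the tub, tip it or shove it along the table, and leave everything else on the table as it stands.

Things in the scene. Friction and masses are not known exactly. Their poses are not given: they have to be found in the camera images.
- tub: filled, loose rectangular white food tub with a red band, about 0.5 to 0.9 kg, lid 124 mm (x) by 176 mm (y); origin at the centre of its underside, z up. The lid's rim is four separate straight sections round a recessed middle panel whose top is 88 mm above the underside. The top of a raised section is 99 mm above the underside, of a shut one 92 mm. All four start raised.
- rim_front (a joint): travel of the rim section on the tub's own -x side: 0 raised, 0.007 m fully shut (straight down). Springy snap: it resists with about 6 N at first (so press with some 10 N), gives way halfway, then clicks down and stays; let go before halfway it springs back up
- rim_front_top (a point): middle of the top face of the section on the tub's -x side, 176 mm long, 16 mm wide; axes as the tub's; moves with the section
- rim_back (a joint): travel of the rim section on the tub's own +x side: 0 raised, 0.007 m fully shut (straight down). Springy snap: it resists with about 6 N at first (so press with some 10 N), gives way halfway, then clicks down and stays; let go before halfway it springs back up
- rim_back_top (a point): middle of the top face of the section on the tub's +x side, 176 mm long, 16 mm wide; axes as the tub's; moves with the section
- rim_left (a joint): travel of the rim section on the tub's own +y side: 0 raised, 0.007 m fully shut (straight down). Springy snap: it resists with about 6 N at first (so press with some 10 N), gives way halfway, then clicks down and stays; let go before halfway it springs back up
- rim_left_top (a point): middle of the top face of the section on the tub's +y side, 89 mm long, 16 mm wide; axes as the tub's; moves with the section
- rim_right (a joint): travel of the rim section on the tub's own -y side: 0 raised, 0.007 m fully shut (straight down). Springy snap: it resists with about 6 N at first (so press with some 10 N), gives way halfway, then clicks down and stays; let go before halfway it springs back up
- rim_right_top (a point): middle of the top face of the section on the tub's -y side, 89 mm long, 16 mm wide; axes as the tub's; moves with the section
- pail: closed round white pail with a red band, 110 mm across, 97 mm tall, loose; origin at the centre of its underside, z up
- nozzle: steel piping nozzle, a cone 30 mm wide and 42 mm tall, loose; origin at the centre of its underside
- cutter: steel ring cutter, 50 mm across, 40 mm tall, loose; origin at the centre of its underside
- jug: clear plastic jug with a handle, 110 mm across, 150 mm tall, loose; origin at the centre of its underside
- spatula: spatula lying flat, loose, under 30 mm high; its x axis runs from the handle to the blade
- whisk: balloon whisk lying flat, 240 mm long, 50 mm high, loose; its x axis runs from the handle to the wires; origin on the underside where handle meets wires

How it is judged:
By the outcome, as a careful person would: the job done as asked, in the order asked, and still so for the second after the job is handed in, with the robot touching nothing.
It also fails if it takes over 45 s, if anything falls off the work surface, if the arm or the gripper's body presses on something with over 40 N, if the wrist force passes 120 N, or if a joint passes its speed limit or range.

## Working session

There is one attempt and no reset: what is moved stays moved. The work goes in short steps, Python scripts to look and compute and a tool call to move; the robot and the scene stay as the last step left them, time stands still between calls to the robot, and variables do not carry over. Pictures are saved under pics/ and viewed, and the job is handed in when it is done.

Besides the shell and the picture viewer there is one more tool, called after ">>>" as name([rows], argument=value, ...), one row to a line, values as JSON. jog_arm: Moves the arm, as the interface text tells. Its arguments: {"type":"object","properties":{"steps":{"type":"array","items":{"type":"array","items":{"type":"array","items":{"type":"number"}}}}},"required":["steps"]}

```bash
mkdir -p pics; ls; python3 - <<'E'
from plant import r
import cv2,numpy as np
for n in("side","top"):
    c=r.capture(n); cv2.imwrite(f"pics/{n}0.png",c["color"]); print(n,c["intrinsics"],c["eye"],c["orientation"],[k for k in c])
s=r.get_state(); print(s["t"],s["eef_pos"],s["eef_rot"],s["finger_gap"],s["ft_force"])
E
```

```text
pics
side [[623.19302118   0.         316.7127575 ]
 [  0.         623.19302118 245.08434501]
 [  0.           0.           1.        ]] [-0.02946805  0.67719593  1.03274248] [[-0.75929384  0.46461644 -0.4556363 ]
 [-0.65071318 -0.54932185  0.52423073]
 [-0.00672476  0.69453371  0.71942874]] ['color', 'intrinsics', 'eye', 'orientation']
top [[435.34297888   0.         318.19054407]
 [  0.         435.34297888 234.1427284 ]
 [  0.           0.           1.        ]] [0.47571986 0.0091221  1.20337515] [[ 0.02852231  0.99430468 -0.10268733]
 [-0.99923247  0.03112063  0.02379043]
 [ 0.02685063  0.10192996  0.99442915]] ['color', 'intrinsics', 'eye', 'orientation']
0.1 [ 0.1694601  -0.6269847   0.21250035] [[-1.77646319e-04  9.65394811e-01  2.60792689e-01]
 [ 1.66530014e-03  2.60792617e-01 -9.65393411e-01]
 [-9.99998598e-01  2.62799516e-04 -1.65400096e-03]] 0.09436444075214002 [0.49480759 0.89332684 0.66525966]
```

View pics/side0.png

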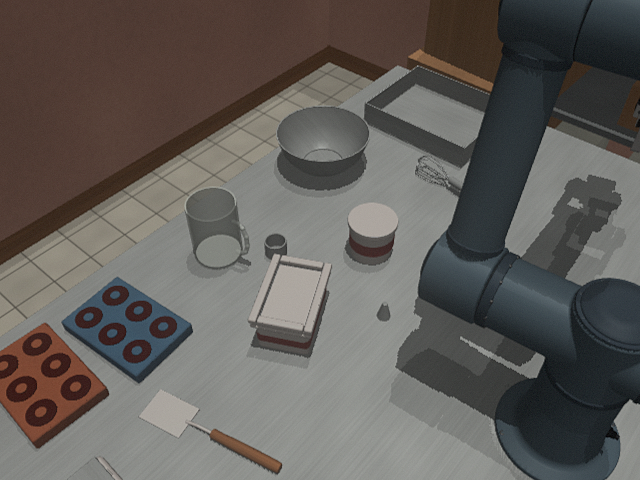

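View pics/top0.png

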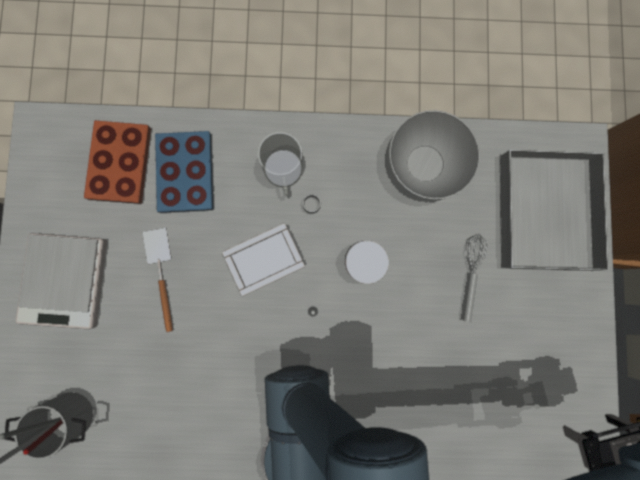

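The top view shows the tub's lid centred near (263,260), turned about 20°, with the pail to the right at (367,262), the cutter at (311,204), the nozzle at (313,311) and the jug at (282,160). The side view shows the lid at (290,290). Next I'll measure the lid.

```bash
cat > h.py <<'E'
import numpy as np,cv2
def ray(c,u,v):
    K=c["intrinsics"];d=np.array([(u-K[0,2])/K[0,0],-(v-K[1,2])/K[1,1],-1.]);return np.array(c["orientation"])@d
def onz(c,u,v,z):
    d=ray(c,u,v);e=np.array(c["eye"]);return e+d*(z-e[2])/d[2]
def proj(c,p):
    q=np.array(c["orientation"]).T@(np.array(p)-c["eye"]);K=c["intrinsics"]
    return K[0,0]*q[0]/-q[2]+K[0,2],K[1,1]*q[1]/q[2]+K[1,2]
E
python3 - <<'E'
from plant import r
from h import *
c=r.capture("top");s=r.capture("side")
im=c["color"]
for y,x in((260,263),(245,283),(262,367),(300,200)): print(im[y,x])
crop=cv2.resize(im[200:320,200:400],None,fx=4,fy=4,interpolation=cv2.INTER_NEAREST);cv2.imwrite("pics/topc.png",crop)
crop=cv2.resize(s["color"][230:370,230:400],None,fx=4,fy=4,interpolation=cv2.INTER_NEAREST);cv2.imwrite("pics/sidec.png",crop)
for t in (165,180,195,205):
    m=(im.min(axis=2)>t).astype(np.uint8)
    m[:, :200]=0;m[:,325:]=0;m[:215]=0;m[305:]=0
    m=cv2.morphologyEx(m,cv2.MORPH_CLOSE,np.ones((5,5)))
    cs,_=cv2.findContours(m,0,1);k=max(cs,key=cv2.contourArea)
    b=cv2.boxPoints(cv2.minAreaRect(k));P=np.array([onz(c,u,v,.099) for u,v in b])
    print(t,cv2.contourArea(k),b.tolist(),P.round(4).tolist(),P.mean(0).round(4),[round(float(np.linalg.norm(P[i]-P[i-1])),4) for i in range(4)])
    for i in range(4):
        d=P[i]-P[i-1];print(np.degrees(np.arctan2(d[1],d[0])).round(2),end=' ')
    print([np.round(proj(s,p),1).tolist() for p in P])
E
```

```text
[185 180 178]
[184 179 176]
[182 177 175]
[139 142 142]
165 3064.0 [[221.80453491210938, 252.2096405029297], [283.3031311035156, 223.26914978027344], [303.3371276855469, 265.84136962890625], [241.83853149414062, 294.7818603515625]] [[0.5363, 0.2248, 0.099], [0.6149, 0.0725, 0.099], [0.508, 0.018, 0.099], [0.4312, 0.1695, 0.099]] [0.5226 0.1212 0.099 ] [0.1187, 0.1713, 0.12, 0.1698]
27.76 -62.71 -152.96 116.87 [[247.9, 318.3], [273.2, 253.3], [330.1, 263.2], [309.6, 329.5]]Traceback (most recent call last):
  File "<stdin>", line 12, in <module>
ValueError: max() iterable argument is empty
```

View pics/topc.png

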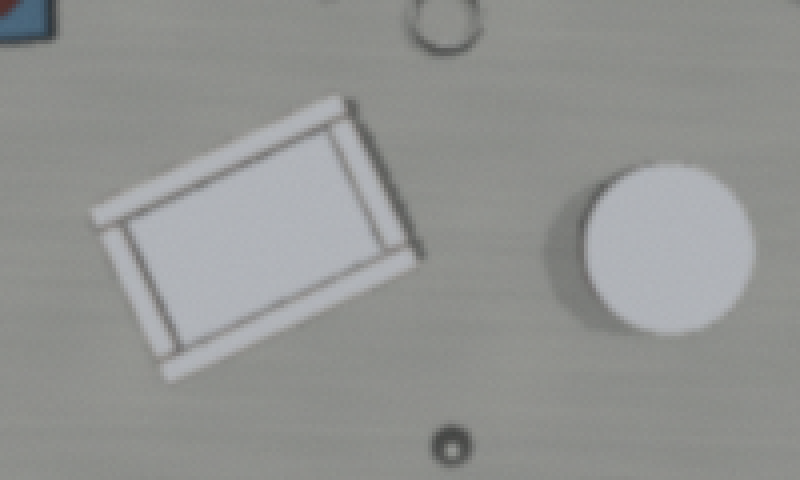

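View pics/sidec.png

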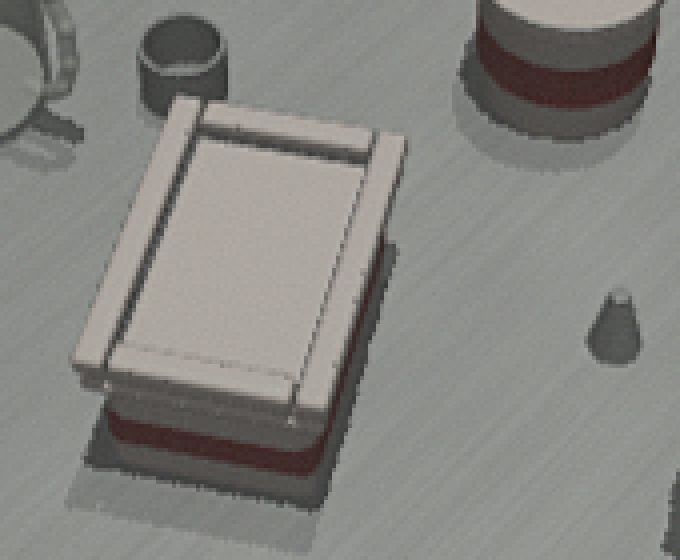

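The lid centre is about (0.523, 0.121), its yaw about 27°, and its sides measure 0.119 x 0.171, which agrees with 0.124 x 0.176 to within one pixel of edge loss. The side view agrees to about 2 mm. I'll close the fingers, turn 12° and move towards the front section at a height above everything.

>>> jog_arm([
  [[0,0,0,0,-6,0,0],[0,0,0,0,-6,0,0],[0,0,1.2,-1,0,0,0],[0,0,2.4,-2,0,0,0],[0,0,3,-2.5,0,0,0]],
])

```text
t: 0.62
eef_pos: [0.2026, -0.5485, 0.213]
eef_rot: [[-0.0, 0.891, 0.454], [0.0, 0.454, -0.891], [-1.0, -0.0, -0.0]]
ft_force: [0.8, -0.7, 0.5]
finger_gap: 0.0641
```

>>> jog_arm([
  [[0,0,3,-2.5,0,0,0],[0,0,3,-2.5,0,0,0],[0,0,3,-2.5,0,0,0],[0,0,3,-2.5,0,0,0],[0,0,3,-2.5,0,0,0]],
])

```text
t: 1.03
eef_pos: [0.28, -0.367, 0.2132]
eef_rot: [[0.0, 0.89, 0.455], [0.0, 0.455, -0.89], [-1.0, 0.0, -0.0]]
ft_force: [0.9, 0.2, 0.8]
finger_gap: 0.0304
```

>>> jog_arm([
  [[0,0,3,-2.5,0,0,0],[0,0,3,-2.5,0,0,0],[0,0,3,-2.5,0,0,0],[0,0,3,-2.5,0,0,0],[0,0,3,-2.5,0,0,0]],
])

```text
t: 1.45
eef_pos: [0.3565, -0.1874, 0.2135]
eef_rot: [[0.001, 0.89, 0.455], [-0.0, 0.455, -0.89], [-1.0, 0.0, 0.001]]
ft_force: [0.8, 0.2, -0.2]
finger_gap: 0.0008
```

>>> jog_arm([
  [[0,0,3,-2.5,0,0,0],[0,0,3,-2.5,0,0,0],[0,0,3,-2.5,0,0,0],[0,0,3,-2.5,0,0,0],[0,0,2,-1.6,0,0,0]],
])

```text
t: 1.87
eef_pos: [0.4284, -0.0192, 0.2136]
eef_rot: [[0.001, 0.889, 0.458], [0.0, 0.458, -0.889], [-1.0, 0.001, -0.0]]
ft_force: [-0.2, -0.5, -0.1]
finger_gap: 0.0004
```

>>> jog_arm([
  [[0,0,2.5,-2.2,0,0,0],[0,0,2.5,-2.2,0,0,0],[0,0,2.4,-2.0,0,0,0],[0,2,1.2,-1.1,0,0,0],[0,2.5,0.78,-0.7,0,0,0]],
])

```text
t: 2.28
eef_pos: [0.4762, 0.0956, 0.1701]
eef_rot: [[0.005, 0.889, 0.458], [0.0, 0.458, -0.889], [-1.0, 0.005, 0.002]]
ft_force: [-0.4, -0.5, 0.4]
finger_gap: 0.0006
```

>>> jog_arm([
  [[0,2,0,0,0,0,0],[0,1.4,0,0,0,0,0],[0,0.8,0,0,0,0,0],[0,0,0,0,0,0,0],[0,0,0,0,0,0,0]],
])

```text
t: 2.7
eef_pos: [0.4742, 0.0935, 0.1267]
eef_rot: [[-0.0, 0.89, 0.456], [0.0, 0.456, -0.89], [-1.0, -0.0, -0.0]]
ft_force: [-1.0, -0.8, 0.7]
finger_gap: 0.0003
```

```bash
python3 - <<'E'
from plant import r
from h import *
c=r.capture("top");s=r.capture("side")
st=r.get_state();print(st["eef_pos"],st["ft_force"],st["joints"])
a=cv2.resize(c["color"][210:310,210:330],(480,400),interpolation=cv2.INTER_NEAREST)
b=cv2.resize(s["color"][240:370,230:350],(369,400),interpolation=cv2.INTER_NEAREST)
cv2.imwrite("pics/f1.png",b); cv2.imwrite("pics/f1t.png",a)
E
```

```text
[0.47505282 0.09335443 0.12775604] [-0.11491176 -0.58740632  0.74903513] [-2.33172745e+00 -2.97821467e+00  1.17107870e+02  1.08546060e-03
  6.57364883e+01  6.05742110e+01]
```

View pics/f1.png

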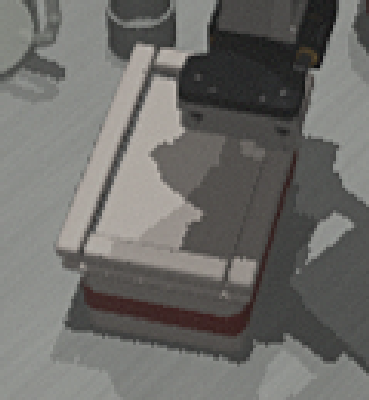

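```bash
python3 - <<'E'
from plant import r
from h import *
c=r.capture("top");s=r.capture("side")
for p in ([.475,.0934,.12],[.475,.0934,.099],[.4745,.0966,.099]):
    u,v=proj(s,p);print((u-230)*3.077,(v-240)*3.077)
E
```

```text
271.61038699773144 142.43866359889088
271.7746320857469 164.011375173284
269.07469051452784 167.41083511564514
```

```bash
python3 - <<'E'
from plant import r
from h import *
s=r.capture("side")
b=cv2.resize(s["color"][250:330,260:350],(792,600)[:2] if 0 else (675,600),interpolation=cv2.INTER_CUBIC)
b=cv2.convertScaleAbs(b,alpha=1.6)
u,v=proj(s,[.475,.0934,.12]);print((u-260)*7.5,(v-250)*7.5)
cv2.imwrite("pics/f2.png",b)
E
```

```text
437.03376746278377 272.18556288322446
```

View pics/f2.png

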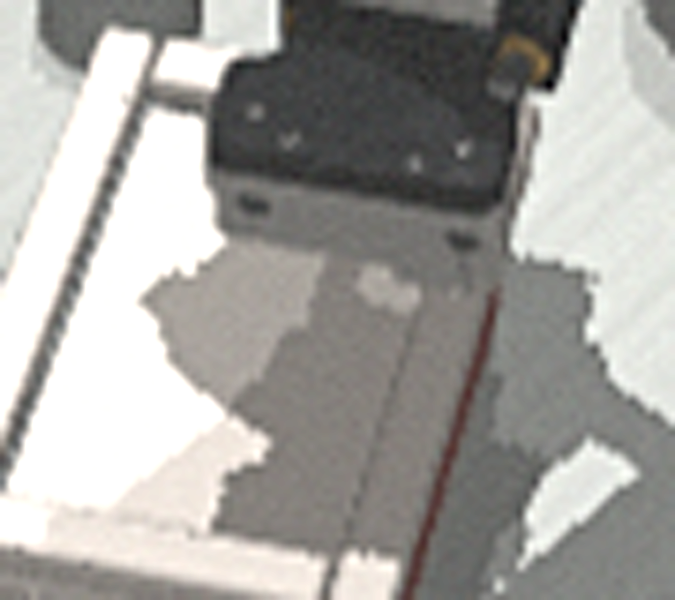

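```bash
python3 - <<'E'
from plant import r
from h import *
s=r.capture("side")
for w in(-.0375,0,.0375):
    p=np.array([.475,.0934,.217])+.0885*np.array([-.456,.89,0])+w*np.array([.89,.456,0])
    u,v=proj(s,p);print((u-260)*7.5,(v-250)*7.5)
E
```

```text
505.7792704973045 315.2346375944177
344.9697922817903 286.2900440251549
186.03785534049052 257.6833948960757
```

The gripper body's projected corners match the picture to within about 4 px (its near end hides the fingers), so the tip is over the front section as planned. Going down.

>>> jog_arm([
  [[0,0.8,0.1,-0.2,0,0,0],[0,0.7,0,0,0,0,0],[0,0.3,0,0,0,0,0],[0,0.2,0,0,0,0,0],[0,0,0,0,0,0,0]],
])

```text
t: 3.42
eef_pos: [0.4734, 0.0959, 0.1058]
eef_rot: [[-0.002, 0.89, 0.456], [0.0, 0.456, -0.89], [-1.0, -0.002, -0.001]]
ft_force: [-3.0, 0.2, 3.5]
finger_gap: 0.001
```

>>> jog_arm([
  [[0,0.1,0,0,0,0,0],[0,0.1,0,0,0,0,0],[0,0.1,0,0,0,0,0],[0,0,0,0,0,0,0],[0,0,0,0,0,0,0]],
])

```text
t: 3.83
eef_pos: [0.4742, 0.0957, 0.1033]
eef_rot: [[0.0, 0.89, 0.456], [-0.0, 0.456, -0.89], [-1.0, 0.0, 0.0]]
ft_force: [-0.0, 0.6, 0.3]
finger_gap: 0.0002
```

Contact came at 0.106 as expected and the force then fell to zero, so the section seems to have snapped. I'll follow through to be sure it is fully shut.

>>> jog_arm([
  [[0,0.1,0,0,0,0,0],[0,0.1,0,0,0,0,0],[0,0.1,0,0,0,0,0],[0,0,0,0,0,0,0],[0,0,0,0,0,0,0]],
])

```text
t: 4.25
eef_pos: [0.4741, 0.0958, 0.1004]
eef_rot: [[-0.0, 0.89, 0.456], [0.0, 0.456, -0.89], [-1.0, -0.0, -0.0]]
ft_force: [-0.3, 0.3, 0.2]
finger_gap: 0.0008
```

>>> jog_arm([
  [[0,0.1,0,0,0,0,0],[0,0.05,0,0,0,0,0],[0,0.05,0,0,0,0,0],[0,0,0,0,0,0,0],[0,0,0,0,0,0,0]],
])

```text
t: 4.67
eef_pos: [0.4743, 0.0958, 0.1001]
eef_rot: [[-0.001, 0.89, 0.456], [-0.0, 0.456, -0.89], [-1.0, -0.001, -0.0]]
ft_force: [-4.2, -0.1, 11.1]
finger_gap: 0.0006
```

Front side is shut: firm stop at 0.1001 with 11 N. Next I'll lift and go to the +y end (left).

>>> jog_arm([
  [[0,-1.5,0,0,0,0,0],[0,-2,0,0,0,0,0],[0,0,0.9,-1.4,0,0,0],[0,0,1.8,-2.7,0,0,0],[0,0,1.8,-2.7,0,0,0]],
])

```text
t: 5.08
eef_pos: [0.4837, 0.1773, 0.1341]
eef_rot: [[0.001, 0.891, 0.454], [0.0, 0.454, -0.891], [-1.0, 0.001, 0.0]]
ft_force: [-0.3, 0.1, 0.1]
finger_gap: 0.0002
```

>>> jog_arm([
  [[0,0,0.9,-1.3,0,0,0],[0,0.5,0,0,0,0,0],[0,1,0,0,0,0,0],[0,0.5,0,0,0,0,0],[0,0,0,0,0,0,0]],
])

```text
t: 5.5
eef_pos: [0.4837, 0.1913, 0.1111]
eef_rot: [[-0.004, 0.891, 0.455], [-0.001, 0.455, -0.891], [-1.0, -0.004, -0.001]]
ft_force: [0.6, -0.1, -0.0]
finger_gap: 0.0006
```

```bash
python3 - <<'E'
from plant import r
from h import *
c=r.capture("top");s=r.capture("side")
st=r.get_state();print(st["eef_pos"],st["ft_force"])
b=cv2.resize(s["color"][230:380,220:380],None,fx=4,fy=4,interpolation=cv2.INTER_CUBIC)
cv2.imwrite("pics/l1.png",cv2.convertScaleAbs(b,alpha=1.3))
print([np.round((np.array(proj(s,p))-[220,230])*4) for p in ([.4861,.1924,.099],st["eef_pos"]-np.array([0,0,.008]))])
E
```

```text
[0.48484148 0.19150565 0.11274298] [0.51163267 0.56593999 0.1488381 ]
[array([237., 367.]), array([240., 359.])]
```

View pics/l1.png

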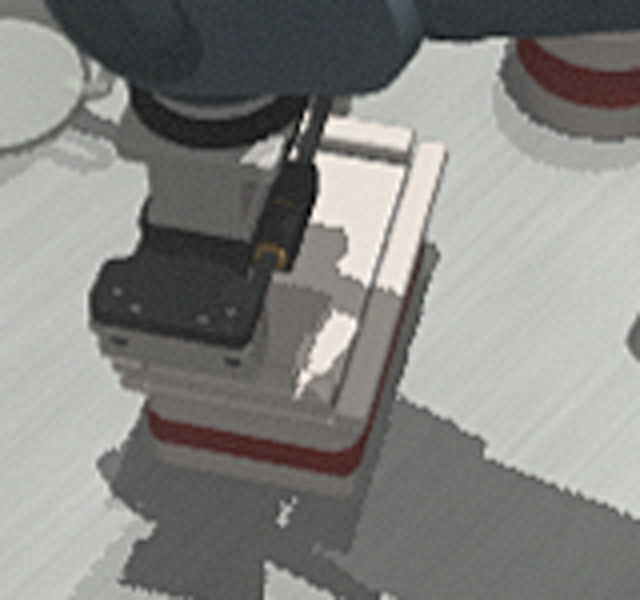

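The picture shows the front section (right edge, near (400,230)) down and the tub in place. The gripper is above the left section at (237,367). Pressing there.

>>> jog_arm([
  [[0,0.3,0,0,0,0,0],[0,0.2,0,0,0,0,0],[0,0.2,0,0,0,0,0],[0,0.2,0,0,0,0,0],[0,0.1,0,0,0,0,0]],
])

```text
t: 6.02
eef_pos: [0.4854, 0.1924, 0.1034]
eef_rot: [[0.0, 0.89, 0.456], [-0.0, 0.456, -0.89], [-1.0, 0.0, 0.0]]
ft_force: [-0.8, 1.3, -0.6]
finger_gap: 0.0006
```

>>> jog_arm([
  [[0,0.1,0,0,0,0,0],[0,0.1,0,0,0,0,0],[0,0.1,0,0,0,0,0],[0,0,0,0,0,0,0],[0,0,0,0,0,0,0]],
])

```text
t: 6.43
eef_pos: [0.4852, 0.1925, 0.1004]
eef_rot: [[-0.0, 0.89, 0.456], [0.0, 0.456, -0.89], [-1.0, -0.0, -0.0]]
ft_force: [0.5, -0.5, 0.1]
finger_gap: 0.0004
```

>>> jog_arm([
  [[0,0.1,0,0,0,0,0],[0,0.05,0,0,0,0,0],[0,0.05,0,0,0,0,0],[0,0,0,0,0,0,0],[0,0,0,0,0,0,0]],
])

```text
t: 6.85
eef_pos: [0.4854, 0.1926, 0.1001]
eef_rot: [[-0.0, 0.89, 0.456], [-0.0, 0.456, -0.89], [-1.0, -0.0, -0.0]]
ft_force: [-5.4, -0.6, 11.1]
finger_gap: 0.0001
```

Left is shut too (0.1001, 11 N). On to the back section.

>>> jog_arm([
  [[0,-1.5,0,0,0,0,0],[0,-2,0,0,0,0,0],[0,0,0.9,1.3,0,0,0],[0,0,1.8,2.7,0,0,0],[0,0,1.8,2.7,0,0,0]],
])

```text
t: 7.27
eef_pos: [0.5565, 0.1534, 0.134]
eef_rot: [[0.001, 0.889, 0.457], [0.0, 0.457, -0.889], [-1.0, 0.001, 0.0]]
ft_force: [1.0, 1.4, 1.0]
finger_gap: 0.0007
```

>>> jog_arm([
  [[0,0,0.9,1.3,0,0,0],[0,0.5,0,0,0,0,0],[0,1,0,0,0,0,0],[0,0.7,0,0,0,0,0],[0,0,0,0,0,0,0]],
])

```text
t: 7.68
eef_pos: [0.5669, 0.1465, 0.1084]
eef_rot: [[-0.005, 0.89, 0.457], [-0.0, 0.457, -0.89], [-1.0, -0.005, -0.002]]
ft_force: [-0.4, 0.5, -0.0]
finger_gap: 0.0004
```

>>> jog_arm([
  [[0,0.3,0,0,0,0,0],[0,0.1,0,0,0,0,0],[0,0.1,0,0,0,0,0],[0,0,0,0,0,0,0],[0,0,0,0,0,0,0]],
])

```text
t: 8.1
eef_pos: [0.5692, 0.1465, 0.1073]
eef_rot: [[-0.001, 0.89, 0.456], [0.001, 0.456, -0.89], [-1.0, -0.001, -0.001]]
ft_force: [-4.9, 0.8, 5.6]
finger_gap: 0.0006
```

>>> jog_arm([
  [[0,0.1,0,0,0,0,0],[0,0.1,0,0,0,0,0],[0,0.1,0,0,0,0,0],[0,0.1,0,0,0,0,0],[0,0,0,0,0,0,0]],
])

```text
t: 8.52
eef_pos: [0.5697, 0.1458, 0.102]
eef_rot: [[0.0, 0.89, 0.456], [-0.0, 0.456, -0.89], [-1.0, -0.0, 0.0]]
ft_force: [-0.3, 0.6, 0.3]
finger_gap: 0.0001
```

>>> jog_arm([
  [[0,0.1,0,0,0,0,0],[0,0.1,0,0,0,0,0],[0,0.1,0,0,0,0,0],[0,0,0,0,0,0,0],[0,0,0,0,0,0,0]],
])

```text
t: 8.93
eef_pos: [0.5699, 0.1458, 0.1002]
eef_rot: [[-0.0, 0.89, 0.456], [-0.0, 0.456, -0.89], [-1.0, -0.0, 0.0]]
ft_force: [-2.6, -0.6, 5.9]
finger_gap: 0.0006
```

>>> jog_arm([
  [[0,0.05,0,0,0,0,0],[0,0.03,0,0,0,0,0],[0,0,0,0,0,0,0],[0,0,0,0,0,0,0],[0,0,0,0,0,0,0]],
])

```text
t: 9.35
eef_pos: [0.57, 0.1459, 0.1001]
eef_rot: [[-0.0, 0.89, 0.456], [-0.0, 0.456, -0.89], [-1.0, -0.0, 0.0]]
ft_force: [-4.2, -0.1, 8.9]
finger_gap: 0.0005
```

>>> jog_arm([
  [[0,-1.5,0,0,0,0,0],[0,-2,0,0,0,0,0],[0,0,-0.9,1.3,0,0,0],[0,0,-1.8,2.7,0,0,0],[0,0,-1.8,2.7,0,0,0]],
])

```text
t: 9.77
eef_pos: [0.5604, 0.0655, 0.134]
eef_rot: [[0.001, 0.889, 0.458], [-0.0, 0.458, -0.889], [-1.0, 0.001, 0.001]]
ft_force: [-0.2, -0.6, -0.1]
finger_gap: 0.0007
```

>>> jog_arm([
  [[0,0,-0.9,1.3,0,0,0],[0,0.5,0,0,0,0,0],[0,1,0,0,0,0,0],[0,0.4,0,0,0,0,0],[0,0,0,0,0,0,0]],
])

```text
t: 10.18
eef_pos: [0.5569, 0.0511, 0.1125]
eef_rot: [[-0.004, 0.89, 0.457], [0.001, 0.457, -0.89], [-1.0, -0.003, -0.002]]
ft_force: [-0.5, 0.2, -1.2]
finger_gap: 0.0006
```

```bash
python3 - <<'E'
from plant import r
from h import *
s=r.capture("side")
st=r.get_state();print(st["t"],st["eef_pos"],st["ft_force"])
b=cv2.resize(s["color"][230:380,220:380],None,fx=4,fy=4,interpolation=cv2.INTER_CUBIC)
cv2.imwrite("pics/r1.png",cv2.convertScaleAbs(b,alpha=1.3))
print([np.round((np.array(proj(s,p))-[220,230])*4) for p in ([.5591,.05,.099],st["eef_pos"]-np.array([0,0,.008]))])
E
```

```text
10.2333 [0.55736986 0.05113922 0.11327657] [-0.90462621 -0.47651747  0.19929793]
[array([323., 120.]), array([324., 115.])]
```

View pics/r1.png

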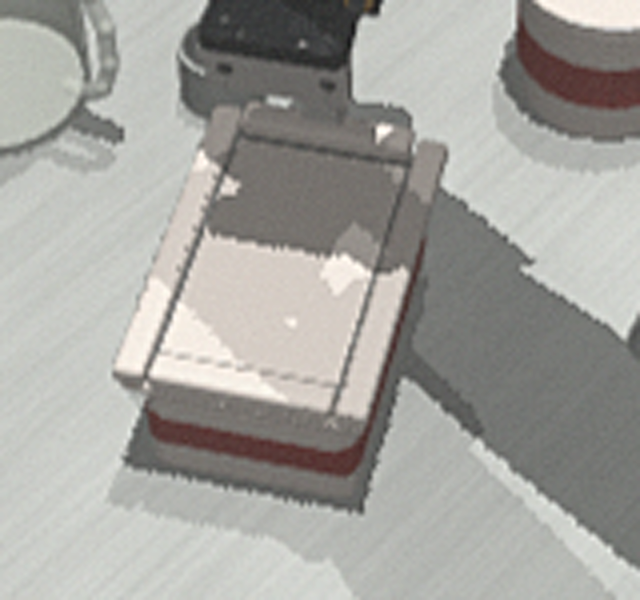

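Three sides are down (front, left and back edges at (400,260), (250,370) and (180,270)) and the tub is where it was. Only the far (right) section at (325,120) is still raised, with the tool above it.

>>> jog_arm([
  [[0,0.3,0,0,0,0,0],[0,0.2,0,0,0,0,0],[0,0.2,0,0,0,0,0],[0,0.2,0,0,0,0,0],[0,0.1,0,0,0,0,0]],
])

```text
t: 10.65
eef_pos: [0.5583, 0.0505, 0.1049]
eef_rot: [[0.0, 0.89, 0.456], [0.001, 0.456, -0.89], [-1.0, 0.0, -0.0]]
ft_force: [-1.2, 1.0, 2.4]
finger_gap: 0.0006
```

>>> jog_arm([
  [[0,0.1,0,0,0,0,0],[0,0.1,0,0,0,0,0],[0,0.1,0,0,0,0,0],[0,0,0,0,0,0,0],[0,0,0,0,0,0,0]],
])

```text
t: 11.07
eef_pos: [0.558, 0.05, 0.1014]
eef_rot: [[-0.0, 0.89, 0.456], [-0.0, 0.456, -0.89], [-1.0, -0.0, -0.0]]
ft_force: [0.4, 0.0, 0.4]
finger_gap: 0.0003
```

>>> jog_arm([
  [[0,0.1,0,0,0,0,0],[0,0.1,0,0,0,0,0],[0,0.08,0,0,0,0,0],[0,0,0,0,0,0,0],[0,0,0,0,0,0,0]],
])

```text
t: 11.48
eef_pos: [0.5584, 0.05, 0.1002]
eef_rot: [[-0.0, 0.89, 0.456], [-0.0, 0.456, -0.89], [-1.0, -0.0, 0.0]]
ft_force: [-4.0, 0.0, 7.8]
finger_gap: 0.0005
```

>>> jog_arm([
  [[0,-1,0,0,0,0,0],[0,-3,0,0,0,0,0],[0,-4,0,0,0,0,0],[0,-3,0,3,0,0,0],[0,0,-1.5,3.5,0,0,0]],
])

```text
t: 11.9
eef_pos: [0.579, -0.0137, 0.217]
eef_rot: [[0.014, 0.888, 0.46], [-0.002, 0.46, -0.888], [-1.0, 0.012, 0.009]]
ft_force: [-0.1, -0.0, 1.2]
finger_gap: 0.0002
```

>>> jog_arm([
  [[0,0,-1.5,3.5,0,0,0],[0,0,-1.5,3.5,0,0,0],[0,0,-1.5,3.5,0,0,0],[0,0,-1.5,3.5,0,0,0],[0,0,-1.5,3.5,0,0,0]],
])

```text
t: 12.32
eef_pos: [0.5871, -0.206, 0.2089]
eef_rot: [[0.001, 0.89, 0.456], [-0.0, 0.456, -0.89], [-1.0, 0.0, 0.001]]
ft_force: [1.1, 1.1, -0.6]
finger_gap: 0.0006
```

>>> jog_arm([
  [[0,0,-1.5,3.5,0,0,0],[0,0,-1.5,3.5,0,0,0],[0,0,-0.5,1.5,0,0,0],[0,0,0,0,0,0,0],[0,0,0,0,0,0,0]],
])

```text
t: 12.73
eef_pos: [0.5947, -0.2957, 0.2082]
eef_rot: [[-0.0, 0.891, 0.455], [0.001, 0.455, -0.891], [-1.0, 0.0, -0.001]]
ft_force: [0.2, 0.2, -0.4]
finger_gap: 0.0006
```

```bash
python3 - <<'E'
from plant import r
from h import *
s=r.capture("side");c=r.capture("top")
st=r.get_state();print(st["t"],st["eef_pos"],st["ft_force"])
b=cv2.resize(s["color"][230:380,220:380],None,fx=4,fy=4,interpolation=cv2.INTER_CUBIC)
cv2.imwrite("pics/end.png",cv2.convertScaleAbs(b,alpha=1.3));cv2.imwrite("pics/endt.png",c["color"])
o=cv2.imread("pics/side0.png")
b=cv2.resize(o[230:380,220:380],None,fx=4,fy=4,interpolation=cv2.INTER_CUBIC)
cv2.imwrite("pics/start.png",cv2.convertScaleAbs(b,alpha=1.3))
for n,i in(("0",o),("1",s["color"])):
    i=i[230:380,220:350].astype(int); m=(i[:,:,2]-i[:,:,0]>25); y,x=np.nonzero(m); print(n,m.sum(),x.min(),x.max(),y.min(),y.max())
E
```

```text
12.8333 [ 0.59488055 -0.29408605  0.2082975 ] [0.07122975 0.59451145 0.13030963]
0 14 40 86 105 113
1 57 39 86 104 117
```

View pics/end.png

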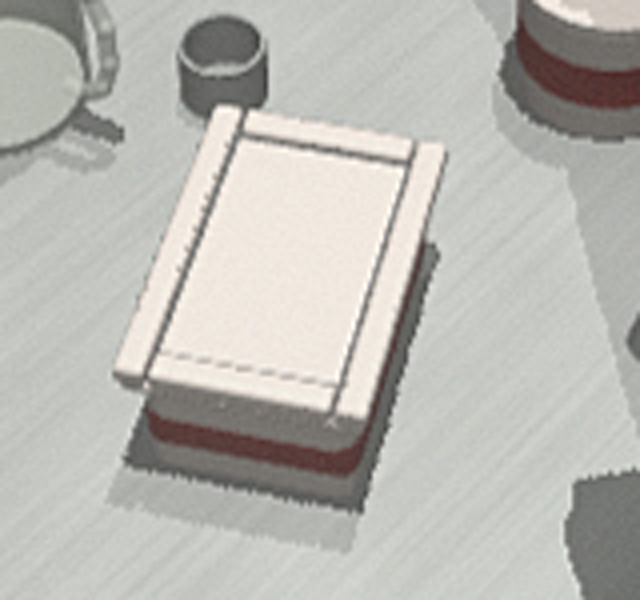

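View pics/start.png

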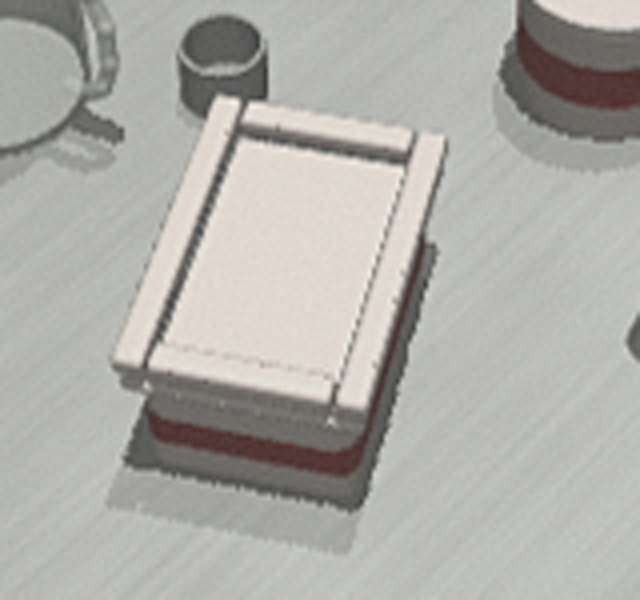

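View pics/endt.png

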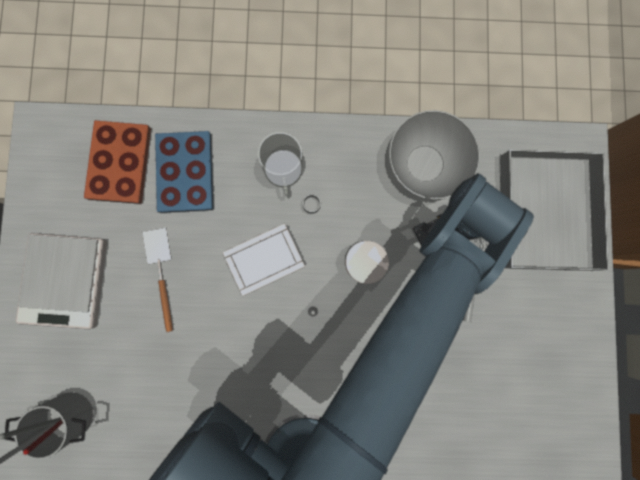

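Against the start picture, all four rim sections sit low and level (corners moved from (225,98) to (225,107), for example). The tub's base, shadow, cutter, jug, pail and nozzle have not moved. The tool is clear with about 0 N on it, so I'm handing in.

```bash
python3 -c "
from plant import r
print(r.hand_in())"
```

```text
the job is handed in; nothing more can be done
None
```

All four sides of the lid are pressed shut, and I handed the job in at about 12.8 s of robot time. I pressed them with the closed fingertips, going round front, left, back, right.

- **Shut:** Each section met contact near its raised height, gave way, and then stopped firmly at a tool height of 0.100 m, which is the shut height of 92 mm. The final push against the stop was 8 to 11 N. The last side view shows all four sections low and level.
- **Tub:** Comparing the start and end side views, its base and shadow are in the same place to within about 1 px (1–2 mm). Sideways forces of up to about 5 N appeared while pressing.
- **Other objects:** The cutter, jug, pail, nozzle and spatula look unmoved in the end views. The whisk was hidden under the arm in the last top view, so I could not check it, but the tool stayed about 0.2 m up there and felt no force.
- **Disagreement:** In the first close-up, the gripper body's calculated outline was about 4 px off the picture. The fingertips themselves were hidden by the gripper, so I relied on the contact heights, which came out as expected.

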